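# Clip the cover frame onto the twin switch box

## Robot

A 6-joint arm with a two-finger parallel gripper is mounted at the origin on the work surface. World frame = base frame: x ahead of the robot, y to its left, z up, the work surface at z = 0. Lengths are in m, angles in rad, forces in N, time in s.
With the tool pointing down it reaches from about 0.4 to 0.825 m from the base axis. Payload 7 kg.
Tool frame: the origin (TCP) lies on the centre line of the jaws, within the pads' length; the fingertips stand arm.tip_reach ahead of it and the grasp point (between the pads) lies 5 mm behind it (arm.tip_reach is the distance from the TCP to the fingertips, in m); z points along the fingers, y is the line along which they close (so a half turn about z gives the same grasp; the last joint's range is limited). The gripper opens to 88 mm and grips with 3 to 60 N. Pads are 19 mm wide; open, the fingers measure 130 mm over their backs; the gripper's body (78 mm by 193 mm) begins 47 mm behind the grasp point.
Start: joints at [1.492, 0.359, 0.012, 0, -1.224, -0.288], TCP at [0.242, 0.63, 0.241] pointing down, gripper open.
Joint ranges: [-3.07, 3.07], [-1.43, 2.12], [-1.02, 1.25], [-3.03, 1.67], [-3.05, -0], [-3.03, 3.03]. Speed limits (rad/s): [2.39, 2.39, 3.01, 3.14, 3.14, 3.14].

## Interface

Orientations are given as [roll, pitch, yaw] about the fixed x, y, z axes, in that order (R = Rz(yaw) Ry(pitch) Rx(roll)).
In Python, from station import status, optics, order, arm gives the robot as it stands. The module is installed in compiled form; this text tells all that it offers.
- The arm moves only by the shell command python3 -m jog 'ROWS' [FORCE]. ROWS is JSON, a list of rows, each a list of 3 entries, a list of its own where there are three numbers: the gripper command: -1 is shut, 1 is fully open, values between are in proportion, then the shift along the tool's x, y, z in mm, then the turn about the tool's z in rad. A call has 1 to 20 rows; each row is the pose to reach, as a shift and turn from the pose commanded when the call began, along the tool's axes at that moment; what a row does not reach only later rows make up. A row lasts 1/8 s, in which the tool goes at most 62.5 mm and 10.7 degrees, less where a joint would pass 70% of its speed; a pose out of reach is approached as far as the arm can. A call with a gripper value outside its range is refused whole. The fingers move at their own pace and stop on an object; FORCE is the grip in N (left out, the last holds). Time passes only in rows, so rows that repeat a pose let the fingers close. It gives the time, the measured TCP pose, the force, the opening and the grip force at its end, in the units of the state.
- status.get_state(): the state, without advancing time (a new reading comes with each control period).
- optics.grab_frame(name): name is "side" or "top" or "wrist"; returns a dict with "color" (400x640x3 uint8, red, green, blue), "mtx" (3x3 intrinsics, pixels), "k1" (the pictures are not rectified: a ray, as slopes to the right and down, at radius r is drawn at 1 + k1 r^2 times it, then the intrinsics apply), "cam_to_world" (4x4, takes a point from camera to world coordinates). Camera axes: x right, y down, z forward; pixel columns grow to the right and rows downward; lengths in m; the calibration is good to about 2 mm. A picture is of the moment at which its call begins. There is no depth.
- order.job_done(): hands the job in; it is judged then, once.
The state is a dict: "t": time; "q": joint angles; "qd": joint speeds; "joint_efforts": joint torques, N m; "eef_pos": TCP position; "ee_rot": TCP orientation; "force": force on the tool from outside, world axes, zero at the start; "moment": the same for the moment, N m; "width": finger opening in m; "gripper_force": force on a finger pad.
Only numpy, scipy, OpenCV 4.12 (cv2) and the standard library are available. Lean on these libraries where they do the work, as an engineer would, in place of code of your own. Each camera call takes 0.05 s, during which the arm holds its last target. There are 200 camera calls.

## Task

The white cover frame of the long twin switch box on the bench has only been laid on its clips. Press it down at its corners until all four clips have clicked home and the frame sits flush on the box all round.

Things in the scene. Friction and masses are not known exactly. Their poses are not given: they have to be found in the camera images.
- corner_1 (a point): The +x +y corner of the white cover frame of the long twin switch box: point on its top face right over that clip, 20 mm in from the short and 19 mm from the long outer edge; x along its long side, z up. Frame 170 x 110 mm, plate 4 mm thick, 16 mm skirt all round, 100 x 44 mm opening showing the fixed switch block (two black rockers, tops 60 mm above the bench). The grey box is 160 x 100 x 50 mm, fixed, level.
- corner_2 (a point): The -x +y corner point of the same frame, likewise over its clip. Every corner point is about 64 mm above the bench while its clip is open and 54 mm once clicked home, the frame then resting on the box's rim: 10 mm of travel. The four points form a rectangle, 130 mm along x by 72 mm along y.
- corner_3 (a point): The -x -y corner point of the same frame, likewise over its clip. Pressing straight down here with about 5 to 20 N takes the clip past its snap, and it then stays down by itself. The frame is springy in twist: while other corners are pressed, one whose clip is still open may rise or sink by some mm.
- corner_4 (a point): The +x -y corner point of the same frame, likewise over its clip. (The smaller, square box nearby, 92 mm wide with a single rocker, has its cover fitted already and is no part of the job.)
Mind the look-alikes: they are no part of the job. Of the things shaped like the part that bears corner_1, the white one is meant.

How it is judged:
At the end, for the whole second after the job is handed in: All four corner points of the cover frame are at their clicked-home height: less than 57 mm and more than 50 mm above the bench (54 mm when home), and none is more than 20 mm from where it started (height (world z) of corner_1 between 0.05 and 0.057 m and distance of each of corner_1, corner_2, corner_3, corner_4 from where it was at the start of the episode below 0.02 m and height (world z) of corner_2 between 0.05 and 0.057 m and height (world z) of corner_3 between 0.05 and 0.057 m and height (world z) of corner_4 between 0.05 and 0.057 m); the robot touches nothing.
It also fails if it takes over 45 s, if anything falls off the work surface, if the arm or the gripper's body presses on something with over 40 N, if the wrist force passes 120 N, or if a joint passes its speed limit or range.

## Working session

There is one attempt and no reset: what is moved stays moved. The work goes in short steps, Python scripts to look and compute and a shell command to move; the robot and the scene stay as the last step left them, time stands still between calls to the robot, and variables do not carry over. Pictures are saved under pics/ and viewed, at most 10 in all, crops included, and the job is handed in when it is done.

```bash
mkdir -p pics
python3 - <<'E'
from station import status, optics, order, arm
import cv2
s=status.get_state();print({k:s[k] for k in('t','eef_pos','ee_rot','force','width')},arm.tip_reach)
for n in("top","side"):
    f=optics.grab_frame(n);cv2.imwrite(f"pics/{n}0.png",f["color"][:,:,::-1]);print(n,f["mtx"],f["k1"],f["cam_to_world"])
E
```

```text
{'t': 0.0, 'eef_pos': array([0.24191709, 0.62966183, 0.23962503]), 'ee_rot': array([ 3.13992532e+00, -1.61304679e-04, -3.66902695e-01]), 'force': array([ 0.05653262,  0.62231385, -0.48820539]), 'width': 0.08795767563019664} 0.014
top [[400.83418202   0.         313.29211632]
 [  0.         400.83418202 204.81896742]
 [  0.           0.           1.        ]] -0.051945506596297444 [[ 0.00625166 -0.97954175  0.20114391  0.2887173 ]
 [-0.99997591 -0.00551692  0.0042132   0.12942854]
 [-0.00301731 -0.20116541 -0.97955264  1.04940776]
 [ 0.          0.          0.          1.        ]]
side [[391.97355965   0.         323.79566405]
 [  0.         391.97355965 197.26554996]
 [  0.           0.           1.        ]] -0.01910612091298549 [[ 0.97890343 -0.13312832  0.15499974  0.28069063]
 [-0.20425145 -0.61745115  0.75962848 -0.72957574]
 [-0.0054233  -0.77526185 -0.6316167   0.81503501]
 [ 0.          0.          0.          1.        ]]
```

View pics/top0.png

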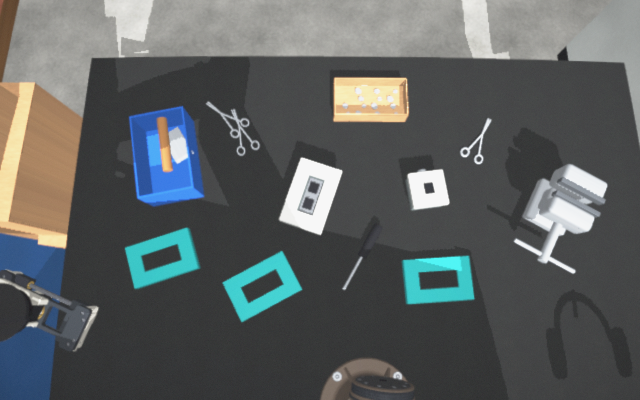

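View pics/side0.png

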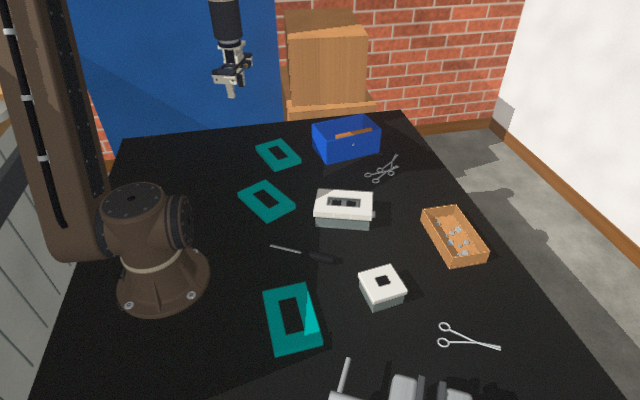

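The top view shows the long white frame at about (310,196), tilted, and the square box at (428,188). The teal frames are look-alikes. I'll enlarge both views of the white frame.

Run:
```python
import cv2,numpy as np
a=cv2.imread("pics/top0.png")[150:242,268:354];b=cv2.imread("pics/side0.png")[180:237,305:385]
a=cv2.resize(a,None,fx=6,fy=6,interpolation=cv2.INTER_CUBIC);b=cv2.resize(b,None,fx=3.5,fy=3.5,interpolation=cv2.INTER_CUBIC)
o=np.zeros((552,800,3),np.uint8);o[:,:516]=a;o[:b.shape[0],520:800]=b[:,:280];cv2.imwrite("pics/crop.png",o)
```

```text
(no output)
```

View pics/crop.png

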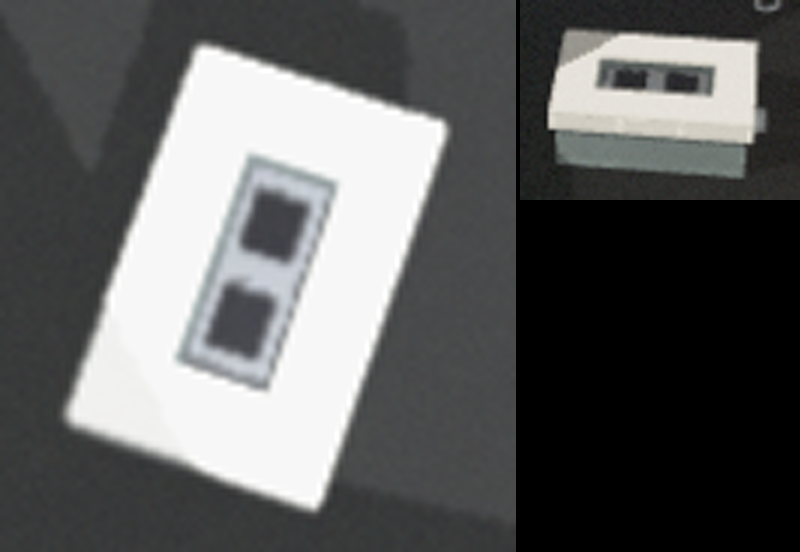

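```bash
cat > h.py <<'E'
import cv2,numpy as np
def plane(f,px,z):
    D=np.array([f["k1"],0,0,0.]);n=cv2.undistortPoints(np.array(px,float).reshape(-1,1,2),f["mtx"],D).reshape(-1,2)
    M=f["cam_to_world"];r=np.c_[n,np.ones(len(n))]@M[:3,:3].T;o=M[:3,3]
    return o+r*((z-o[2])/r[:,2])[:,None]
E
python3 - <<'E'
from h import *
from station import status,optics
f=optics.grab_frame("top");g=optics.grab_frame("side")
off=lambda l,x,y,s:[(x+(a+.5)/s-.5,y+(b+.5)/s-.5) for a,b in l]
O=plane(f,off([(197,42),(448,124),(320,512),(64,420)],268,150,6),.064)
I=plane(f,off([(248,154),(337,182),(268,390),(178,360)],268,150,6),.064)
S=plane(g,off([(43,30),(238,41),(231,131),(29,114)],305,180,3.5),.064)
for P in(O,I,S):
    print(P[:,:2].round(4).tolist(),P.mean(0).round(4),[round(float(np.linalg.norm(P[i]-P[i-1])),4) for i in range(4)],[round(float(np.degrees(np.arctan2(*(P[i]-P[i-1])[[1,0]]))),1) for i in range(4)])
print(status.get_state()['t'])
E
```

```text
[[0.6177, 0.1676], [0.5817, 0.0602], [0.4152, 0.1143], [0.453, 0.2208]] [0.5169 0.1407 0.064 ] [0.1731, 0.1133, 0.1751, 0.1129] [-17.9, -108.5, 162.0, 70.5]
[[0.5679, 0.1453], [0.5558, 0.1075], [0.4662, 0.1361], [0.4787, 0.1738]] [0.5172 0.1407 0.064 ] [0.0937, 0.0397, 0.0942, 0.0397] [-17.7, -107.7, 162.3, 71.6]
[[0.4532, 0.222], [0.6184, 0.1702], [0.5774, 0.0579], [0.4202, 0.1132]] [0.5173 0.1408 0.064 ] [0.1137, 0.1731, 0.1195, 0.1667] [73.1, -17.4, -110.0, 160.6]
0.2
```

The frame's centre is at about (0.517, 0.141) with its long side at -18°, and all three estimates agree. With the jaws about 51 mm open, the two fingertips sit 72 mm apart, so I can press both corners of one short end at once. I'll go over the -u end first.

```bash
python3 -m jog '[[0.16,[367,361,0],-0.053],[0.16,[367,361,0],-0.053],[0.16,[367,361,0],-0.053],[0.16,[367,361,0],-0.053],[0.16,[367,361,0],-0.053],[0.16,[367,361,0],-0.053],[0.16,[367,361,0],-0.053],[0.16,[367,361,0],-0.053],[0.16,[367,361,0],-0.053],[0.16,[367,361,50],-0.053],[0.16,[367,361,110],-0.053],[0.16,[367,361,110],-0.053],[0.16,[367,361,110],-0.053],[0.16,[367,361,110],-0.053]]'
python3 - <<'E'
from station import status,optics
import cv2,numpy as np
s=status.get_state();print(s['t'],s['eef_pos'],s['ee_rot'],s['force'],s['width'])
a=optics.grab_frame("wrist")["color"];cv2.imwrite("pics/w1.png",a[:,:,::-1])
b=optics.grab_frame("side")["color"][90:260,250:450];cv2.imwrite("pics/s1.png",cv2.resize(b,None,fx=3,fy=3)[:,:,::-1])
E
```

```text
t: 1.95
eef_pos: [0.4565, 0.1627, 0.1329]
ee_rot: [-3.138, -0.002, -0.313]
force: [-0.0, 0.2, 0.8]
width: 0.0504
gripper_force: 0.0
1.95 [0.45647093 0.16273494 0.13292872] [-3.13839051e+00 -2.31308954e-03 -3.12978312e-01] [-0.0480458   0.17685293  0.80917758] 0.050387470754531254
```

View pics/w1.png

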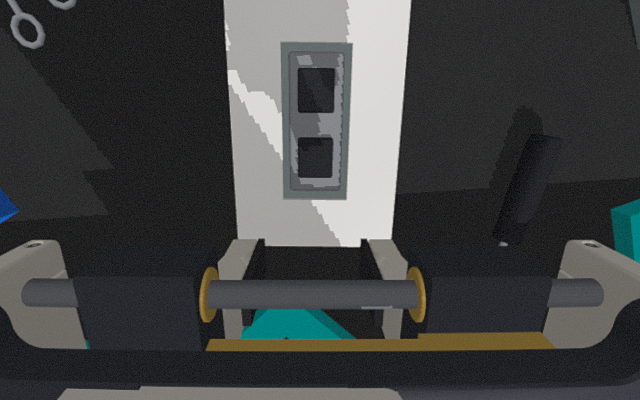

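View pics/s1.png

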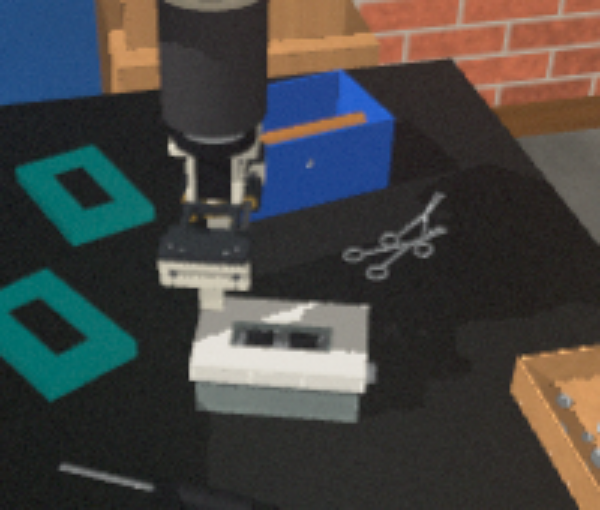

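In the wrist view the fingers (240 and 385) line up with the frame's near short end (237 to 397) and run parallel to it. I'll descend gently and stop early to check the force.

```bash
python3 -m jog '[[0.16,[0,2,30],0],[0.16,[0,2,48],0],[0.16,[0,2,51],0],[0.16,[0,2,54],0],[0.16,[0,2,56],0],[0.16,[0,2,58],0],[0.16,[0,2,60],0],[0.16,[0,2,60],0]]'
```

```text
t: 3.05
eef_pos: [0.4549, 0.1598, 0.0711]
ee_rot: [-3.141, -0.001, -0.314]
force: [0.6, 0.1, -0.0]
width: 0.0508
gripper_force: 0.0
```

```bash
python3 -m jog '[[0.16,[0,0,1],0],[0.16,[0,0,2],0],[0.16,[0,0,3],0],[0.16,[0,0,4],0],[0.16,[0,0,4],0]]'
python3 - <<'E'
from station import status,optics
import cv2,numpy as np
a=optics.grab_frame("wrist")["color"];cv2.imwrite("pics/w2.png",a[:,:,::-1])
E
```

```text
t: 3.68
eef_pos: [0.4551, 0.1597, 0.069]
ee_rot: [-3.141, -0.001, -0.313]
force: [-11.0, -1.8, 30.8]
width: 0.0508
gripper_force: 15.9
```

View pics/w2.png

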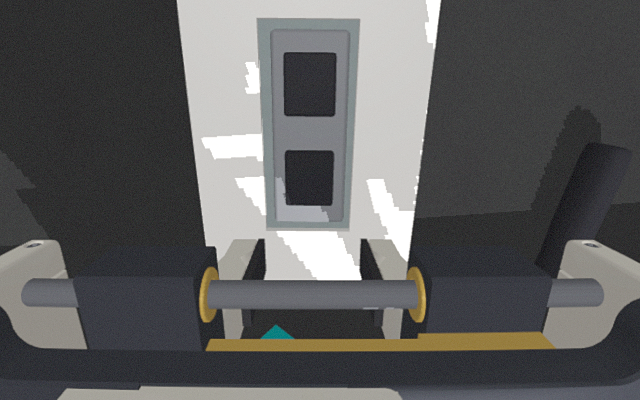

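Both tips are at about 55 mm with 31 N, so that end looks seated. I'll lift and cross to the other end.

```bash
python3 -m jog '[[0.16,[0,0,-15],0],[0.16,[0,0,-35],0],[0.16,[50,0,-40],0],[0.16,[100,0,-40],0],[0.16,[130,0,-40],0],[0.16,[130,0,-40],0],[0.16,[130,0,-18],0],[0.16,[130,0,-13],0],[0.16,[130,0,-10],0],[0.16,[130,0,-8],0],[0.16,[130,0,-6],0],[0.16,[130,0,-4],0],[0.16,[130,0,-4],0]]'
```

```text
t: 5.35
eef_pos: [0.5783, 0.1197, 0.0707]
ee_rot: [-3.141, -0.0, -0.313]
force: [-0.2, -0.1, 0.1]
width: 0.0505
gripper_force: 0.0
```

```bash
python3 -m jog '[[0.16,[0,0,1],0],[0.16,[0,0,2],0],[0.16,[0,0,3],0],[0.16,[0,0,3],0]]'
```

```text
t: 5.85
eef_pos: [0.5783, 0.1195, 0.0683]
ee_rot: [-3.141, -0.0, -0.314]
force: [-2.7, 0.1, 7.6]
width: 0.0509
gripper_force: 3.7
```

Contact starts at about 54 to 55 mm. I'll press 1 to 2 mm more, lift clear and look at all four corners.

```bash
python3 -m jog '[[0.16,[0,0,1],0],[0.16,[0,0,2],0],[0.16,[0,0,2],0]]'; python3 -m jog '[[0.16,[0,0,-20],0],[0.16,[0,0,-60],0],[0.16,[0,0,-120],0],[0.16,[-60,60,-150],0],[0.16,[-100,120,-150],0],[0.16,[-100,180,-150],0],[0.16,[-100,240,-150],0],[0.16,[-100,240,-150],0],[0.16,[-100,240,-150],0]]'
python3 - <<'E'
from station import status,optics
import cv2,numpy as np
f=optics.grab_frame("side")["color"];g=optics.grab_frame("top")["color"]
cv2.imwrite("pics/sideF.png",f[:,:,::-1]);cv2.imwrite("pics/topF.png",g[:,:,::-1])
A=cv2.imread("pics/side0.png")[180:240,300:390];B=cv2.imread("pics/sideF.png")[180:240,300:390]
C=cv2.imread("pics/top0.png")[150:242,268:354];D=cv2.imread("pics/topF.png")[150:242,268:354]
R=lambda x,s:cv2.resize(x,s,interpolation=cv2.INTER_CUBIC)
cv2.imwrite("pics/cmp.png",np.vstack([np.hstack([R(A,(400,267)),R(B,(400,267))]),np.hstack([R(C,(310,332)),R(D,(310,332)),np.zeros((332,180,3),np.uint8)])]))
E
```

```text
t: 6.22
eef_pos: [0.5784, 0.1195, 0.0682]
ee_rot: [-3.141, -0.001, -0.313]
force: [-9.3, -0.0, 23.0]
width: 0.0506
gripper_force: 11.8
t: 7.35
eef_pos: [0.4082, -0.0793, 0.2159]
ee_rot: [-3.141, -0.001, -0.316]
force: [0.4, -0.2, -1.1]
width: 0.0509
gripper_force: 0.0
```

View pics/cmp.png

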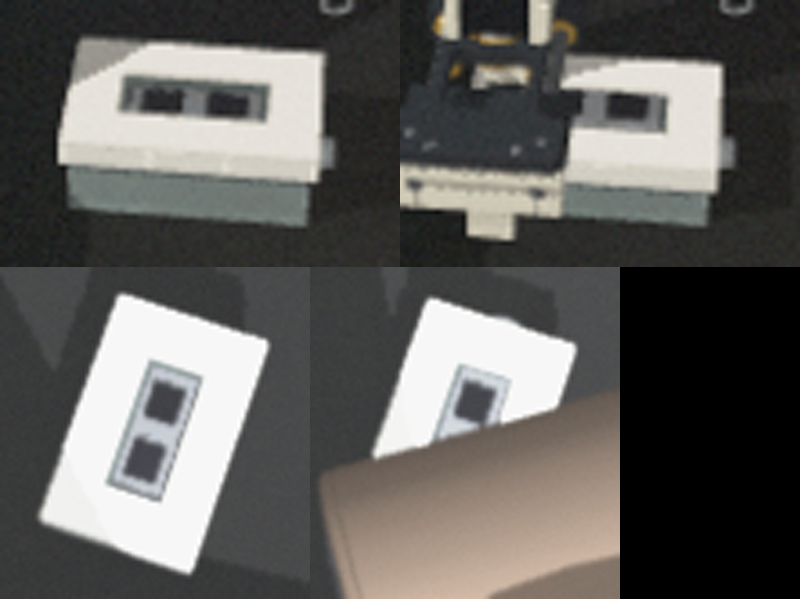

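The visible end has dropped: its box strip is narrower and the top edge is about 10 px lower. The arm hides the other end, so I'll move it aside.

```bash
python3 -m jog '[[0.16,[80,60,-40],0],[0.16,[120,110,-40],0],[0.16,[150,170,-40],0],[0.16,[150,220,-40],0],[0.16,[150,260,-40],0],[0.16,[150,260,-40],0],[0.16,[150,260,-40],0],[0.16,[150,260,-40],0]]'
python3 - <<'E'
from station import status,optics
import cv2,numpy as np
f=optics.grab_frame("side")["color"];g=optics.grab_frame("top")["color"]
cv2.imwrite("pics/sideG.png",f[:,:,::-1]);cv2.imwrite("pics/topG.png",g[:,:,::-1])
A=cv2.imread("pics/side0.png")[180:240,300:390];B=cv2.imread("pics/sideG.png")[180:240,300:390]
C=cv2.imread("pics/top0.png")[150:242,268:354];D=cv2.imread("pics/topG.png")[150:242,268:354]
R=lambda x,s:cv2.resize(x,s,interpolation=cv2.INTER_CUBIC)
cv2.imwrite("pics/cmp2.png",np.vstack([np.hstack([R(A,(400,267)),R(B,(400,267))]),np.hstack([R(C,(310,332)),R(D,(310,332)),np.zeros((332,180,3),np.uint8)])]))
E
```

```text
t: 8.45
eef_pos: [0.4722, -0.3702, 0.2555]
ee_rot: [-3.141, 0.0, -0.312]
force: [-0.4, 0.7, -0.1]
width: 0.0508
gripper_force: 0.0
```

View pics/cmp2.png

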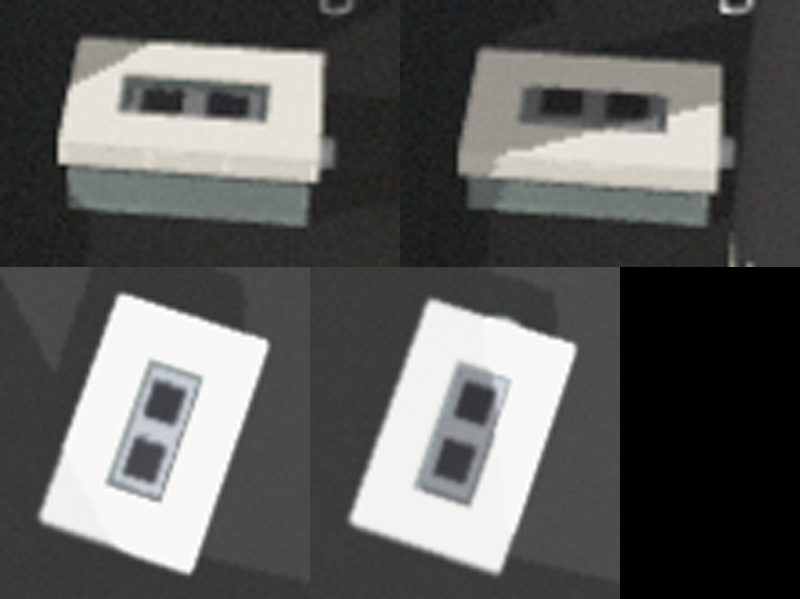

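Every corner has moved down uniformly. In the side crop the top-left shifted by 10 px, the top-right by 12, the bottom-right by 10 and the bottom-left by 11, against roughly 12 px expected for 10 mm. The visible box strip is also even along its length, and the arm is clear.

```bash
python3 -c "
from station import order
print(order.job_done())"
```

```text
the job is handed in; nothing more can be done
None
```

I pressed the frame down two corners at a time and handed the job in; in the camera pictures all four corners sit about 10 mm lower, evenly all round, with the arm clear (no verdict was returned).

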